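# Seat the drilling template on the jig's locating pin

## Robot

A 6-joint arm with a two-finger parallel gripper is mounted at the origin on the work surface. World frame = base frame: x ahead of the robot, y to its left, z up, the work surface at z = 0. Lengths are in mm, angles in rad, forces in N, time in s.
With the tool pointing down it reaches from about 275 to 750 mm from the base axis. Payload 10.2 kg.
Tool frame: the origin (TCP) lies midway between the tips of the shut fingers; the grasp point (between the pads) lies 19 mm behind it; x points along the fingers, z is the direction in which the jaws open and shut, and the axes are right-handed (so a half turn about x gives the same grasp; the last joint's range is limited). The gripper opens to 88 mm and grips with 3 to 60 N. Pads are 18 mm wide; open, the fingers measure 123 mm over their backs; the gripper's body (75 mm by 187 mm) begins 45 mm behind the grasp point.
Start: joints at [-1.492, 0.313, 1.498, -0, 1.331, -0.223], TCP at [156.038, -501.282, 238.72] pointing down, gripper open.
Joint ranges: [-2.94, 2.94], [-0.97, 2.17], [0.19, 2.56], [-1.23, 4.37], [0.02, 3.11], [-2.88, 2.88]. Speed limits (rad/s): [2.39, 2.39, 3.01, 3.14, 3.14, 3.14].

## Interface

Orientations are given as [roll, pitch, yaw] about the fixed x, y, z axes, in that order (R = Rz(yaw) Ry(pitch) Rx(roll)).
In Python, from cell import arm gives the robot as it stands.
- The arm moves only by the tool apply_moves, never from a script. Its arguments are lists of equal length, an entry for each row: "twist": the turn, a rotation vector about the tool's x, y, z in degrees, a list of three; "delta_pos": the shift along the tool's x, y, z in mm, a list of three; "gripper": the closure, from -1 (fully open) to 1 (shut), so that 0 is half open. In form: {"twist": [[ax, ay, az], ...], "delta_pos": [[x, y, z], ...], "gripper": [gripper, ...]}. A call has exactly 10 rows; each row is the pose to reach, as a shift and turn from the pose commanded when the call began, along the tool's axes at that moment; what a row does not reach only later rows make up. A row lasts 1/10 s, in which the tool goes at most 50 mm and 8.59 degrees, less where a joint would pass 70% of its speed; a pose out of reach is approached as far as the arm can. A call with a gripper value outside its range is refused whole. The fingers move at their own pace and stop on an object; "grip_force" is the grip in N (left out, the last holds). Time passes only in rows, so rows that repeat a pose let the fingers close, or fill a call up. It gives the time, the measured TCP pose, the force and the opening at its end, in the units of the state.
- arm.read_state(): the state, without advancing time (a new reading comes with each control period).
- arm.get_image(name): name is "scene" or "side" or "wrist"; returns the picture (480x640x3 uint8, red, green, blue); there is no depth.
- arm.camera_info(name): a dict with "K" (3x3 intrinsics, pixels), "rvec" (rotation vector, rad) and "tvec" (3), from world to camera coordinates, as OpenCV has them; the wrist camera has in their place "T_tool_cam" (4x4, takes a point from camera to tool coordinates, whose origin is the TCP and whose axes are the tool frame's). Camera axes: x right, y down, z forward; pixel columns grow to the right and rows downward; lengths in mm; the calibration is good to about 2 mm. A picture is of the moment at which its call begins: read the wrist's pose just before it. camera_info takes no time and is no camera call.
- arm.job_done(): hands the job in, once; it reports no verdict.
Trained networks look in the newest picture that a camera, given by its name, has taken for a name from the list of things; names that differ only in an ending like _2 or _b are one class to them, and where a whole thing is asked for, a point or a joint stands for the part that bears it (a point fixed in the world has none). Each returns a list of dicts, best first, with "p" (0 to 1); they miss things now and then, are a little off and sometimes report something else, mostly with a low value. They report only what shows in the picture. A call takes as long as a camera call. They do not tell look-alikes from the thing itself.
- arm.find_in(query, camera): "rect" ([left, top, right, bottom] as shares, 0 to 1, of the picture: columns of its width, rows of its height, round what is visible of it).
- arm.spot_point(query, camera): "location" ([column, row] as shares, 0 to 1, of the picture: columns of its width, rows of its height: a listed point, or the origin of a listed thing).
The state is a dict: "time": time; "q": joint angles; "qd": joint speeds; "effort": joint torques, N m; "tool_pos": TCP position; "tcp_rot": TCP orientation; "wrist_force": force on the tool from outside, world axes, zero at the start; "wrist_torque": the same for the moment, N m; "grip_width": finger opening in mm.
Only numpy, scipy, OpenCV 4.12 (cv2) and the standard library are available. Lean on these libraries where they do the work, as an engineer would, in place of code of your own. Each camera call takes 0.05 s, during which the arm holds its last target. There are 200 camera calls.

## Task

Put the red drilling template onto the drilling jig: slide it about lightly until its hole drops over the brass pin, so that it lies fully flat on the jig with its long edge up against the steel stop, then let go of it. The pin has been clamped somewhere along its slot, so feel for it, and never force the template down on the pin or against the jig. Leave the other things on the bench where they are.

Things in the scene. Friction and masses are not known exactly. Their poses are not given: they have to be found in the camera images.
- template_grip (a point): Loose red drilling template lying flat: plate 192 x 90 x 12 mm, 0.2-0.4 kg, with an upright pale wood grip bar on its middle, 16 mm thick (plate's x), 50 mm long (y), rising 38 mm above the plate. Point: centre of the bar, over the plate's centre, 31 mm above its underside. x along the plate, from the hole end to the two brass drill bushes; y across (edges at y = +45 and -45 mm); z up.
- template_hole (a point): Centre of the template's one through hole (14.4 mm wide, slightly bevelled rims) at the plate's underside; 50 mm from the plate's centre along its -x, so 46 mm from that end; axes as for template_grip.
- jig: The drilling jig: a plywood board 300 x 180 x 18 mm fixed flat to the bench, with a pin standing in a slot and a steel stop. Origin under its centre. x along its length and its slot, from the pin end to the stop end; y towards the side with the stop; z up.
- slot_mid (a point): Middle of the jig's slot, on the board's top (18 mm over the bench), 60 mm from the board's centre along -x; axes as for jig. The brass pin (12 mm wide, 12 mm tall above the board, rim slightly bevelled) stands upright in the slot at y = 0, anywhere up to 24 mm either way along x from this point: its place is not measured. It is clamped and does not move.
- stop_face (a point): Centre of the stop's flat face, 95 mm along x and 45 mm along y from slot_mid, 11 mm above the board; axes as for jig. Fixed steel block 30 mm long (x), 22 thick, 22 tall; the face looks to -y. With pin in hole, the template's +y edge meets it when the x axes of template and jig agree, reached by swinging anticlockwise (from above) about the pin.
- glue_bottle: Bystander: yellow glue bottle, 56 mm wide, 170 mm tall; origin at the middle of its foot.
- screw_jar: Bystander: glass jar with a steel lid, 68 mm wide, 85 mm tall; origin at the middle of its foot.
- mallet: Bystander: wooden mallet lying down, handle along its x, 270 mm long, head 110 mm wide and 60 mm tall at its +x end; origin on the bench under the handle, 120 mm from the head's middle.
- try_square: Bystander: try square lying flat, dark stock 100 mm along its x, steel blade reaching 150 mm along its y; origin under the stock's middle.
- wood_plane: Bystander: wooden hand plane, 190 x 58 mm, about 75 mm tall; origin under its middle.
- offcut: Bystander: dark wood offcut 90 x 50 x 25 mm; origin under its middle.
There are look-alikes about, which are no part of the job. Of the things shaped like the part that bears template_grip, the red one is meant.

How it is judged:
By the outcome, as a careful person would: the job done as asked, in the order asked, and still so for the second after the job is handed in, with the robot touching nothing.
It also fails if it takes over 72 s, if anything falls off the work surface, if the arm or the gripper's body presses on something with over 40 N, if the wrist force passes 120 N, or if a joint passes its speed limit or range.

## Working session

There is one attempt and no reset: what is moved stays moved. The work goes in short steps, Python scripts to look and compute and a tool call to move; the robot and the scene stay as the last step left them, time stands still between calls to the robot, and variables do not carry over. Pictures are saved under pics/ and viewed, about 8 in all and at most 12, crops included, and the job is handed in when it is done.

Besides the shell and the picture viewer there is one more tool, called as name(argument=value, ...) on one line, values as JSON. apply_moves: Moves the arm, as the interface text tells. Its arguments: {"type":"object","properties":{"twist":{"type":"array","items":{"type":"array","items":{"type":"number"}}},"delta_pos":{"type":"array","items":{"type":"array","items":{"type":"number"}}},"gripper":{"type":"array","items":{"type":"number"}},"grip_force":{"type":"number"}},"required":["twist","delta_pos","gripper"]}

```bash
mkdir -p pics; ls; cat > h.py <<'E'
import numpy as np, cv2
from scipy.spatial.transform import Rotation as R
from cell import arm
def cam(name):
    c=arm.camera_info(name)
    if 'rvec' in c:
        Rm=cv2.Rodrigues(np.array(c['rvec'],float))[0]; t=np.array(c['tvec'],float).ravel()
        return np.array(c['K']),Rm,t
    s=arm.read_state(); T=np.eye(4); T[:3,:3]=R.from_euler('xyz',s['tcp_rot']).as_matrix(); T[:3,3]=s['tool_pos']
    M=np.linalg.inv(T@np.array(c['T_tool_cam'])); return np.array(c['K']),M[:3,:3],M[:3,3]
def ray(name,uv,z,C=None):
    K,Rm,t=C or cam(name)
    d=Rm.T@np.linalg.inv(K)@np.array([uv[0],uv[1],1.]); o=-Rm.T@t
    return o+d*(z-o[2])/d[2]
def proj(C,P):
    K,Rm,t=C; p=K@(Rm@np.array(P,float)+t); return p[:2]/p[2]
def shot(name,fn):
    C=cam(name); im=arm.get_image(name); cv2.imwrite('pics/'+fn,im[:,:,::-1]); return C,im
def st():
    s=arm.read_state(); 
    for k in ('time','tool_pos','tcp_rot','wrist_force','wrist_torque','grip_width'): print(k,np.round(s[k],3))
E
python3 - <<'E'
from h import *
st()
for c in ('scene','side'):
    C,im=shot(c,c+'0.png')
    for q,z in (('template_grip',31),('template_hole',0),('slot_mid',18),('stop_face',29),('jig',0),('glue_bottle',0),('screw_jar',0),('mallet',0),('wood_plane',0)):
        for d in arm.spot_point(q,c)[:3]:
            uv=np.array(d['location'])*[640,480]; print(c,q,round(d['p'],2),uv.round(),ray(c,uv,z,C).round(1))
E
```

```text
pics
time 0.0
tool_pos [ 156.012 -501.041  238.157]
tcp_rot [2.916 1.57  1.647]
wrist_force [ 0.471  0.302 -0.145]
wrist_torque [ 0.036  0.006 -0.017]
grip_width 88.103
scene template_grip 0.65 [119. 301.] [ 248.9 -495.5   31. ]
scene template_grip 0.58 [304. 292.] [ 603.5 -222.3   31. ]
scene template_grip 0.24 [364. 223.] [575.  135.6  31. ]
scene template_hole 0.92 [282. 294.] [ 538.9 -229.6   -0. ]
scene template_hole 0.56 [112. 326.] [ 272.7 -544.4    0. ]
scene slot_mid 0.82 [348. 210.] [486.7 193.8  18. ]
scene stop_face 0.57 [380. 210.] [579.  236.9  29. ]
scene jig 0.66 [365. 221.] [548.7 192.3   0. ]
scene jig 0.42 [279. 228.] [347.5  10.1   0. ]
scene glue_bottle 0.61 [379. 315.] [ 786.5 -163.     0. ]
scene glue_bottle 0.5 [348. 211.] [472.4 218.2   0. ]
scene screw_jar 0.75 [364. 178.] [405.  445.4   0. ]
scene mallet 0.84 [208. 360.] [ 537.6 -497.2   -0. ]
scene mallet 0.51 [364. 223.] [550.1 182.8   0. ]
scene mallet 0.33 [283. 232.] [369.2   1.9   0. ]
scene wood_plane 0.66 [430. 192.] [647.1 481.4   0. ]
side template_grip 0.68 [469. 213.] [ 242.5 -478.6   31. ]
side template_grip 0.56 [339. 215.] [ 580.8 -208.    31. ]
side template_hole 0.66 [466. 214.] [ 267.7 -521.5    0. ]
side template_hole 0.61 [354. 226.] [ 530.7 -225.2    0. ]
side slot_mid 0.59 [280. 288.] [480.4 201.2  18. ]
side stop_face 0.75 [244. 278.] [576.9 238.2  29. ]
side jig 0.73 [266. 285.] [535.3 198.2   0. ]
side screw_jar 0.73 [224. 362.] [410.7 470.2  -0. ]
side mallet 0.85 [397. 196.] [ 532.2 -503.6    0. ]
side wood_plane 0.65 [160. 328.] [623.9 488.2   0. ]
side wood_plane 0.55 [395. 196.] [ 537.2 -501.9    0. ]
```

```bash
python3 -c "
import cv2,numpy as np
a=cv2.imread('pics/scene0.png');b=cv2.imread('pics/side0.png')
cv2.imwrite('pics/b.png',cv2.resize(np.vstack([a,b]),(440,600))) if 0 else None"
```

```text
(no output)
```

View pics/scene0.png

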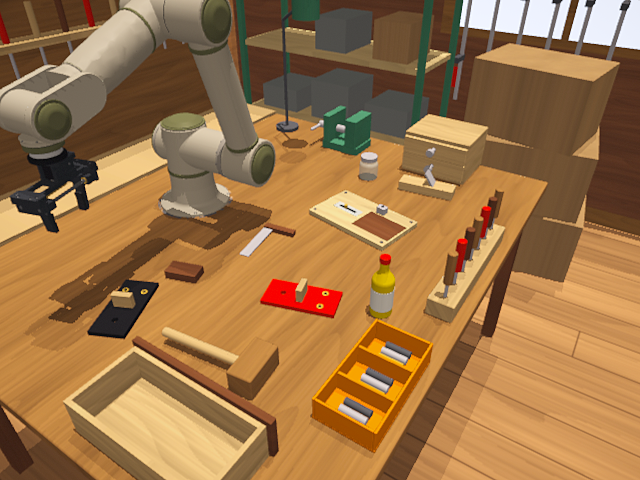

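View pics/side0.png

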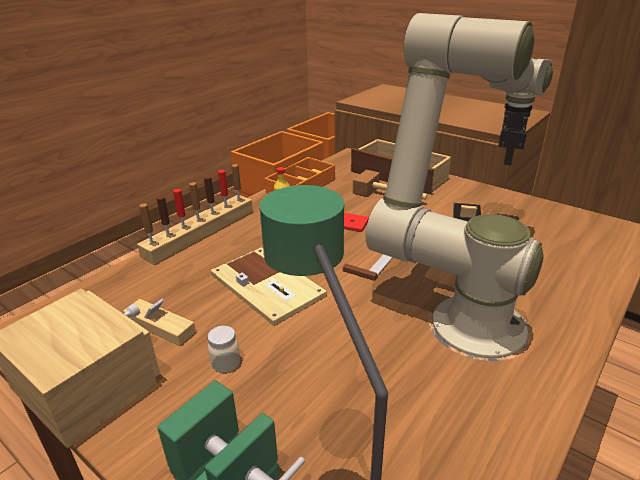

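Could be taken for the template: the black plate at scene (122,300), with its grip, and the red plate at scene (302,292). The description says red. I go above the red one and check it with the wrist camera.

```bash
cat >> h.py <<'E'
def tool():
    s=arm.read_state(); return np.array(s['tool_pos']),R.from_euler('xyz',s['tcp_rot']).as_matrix()
def jaw(): # yaw of jaw axis
    p,M=tool(); return np.arctan2(M[1,2],M[0,2])
def goal(pos,yaw,near=None):
    p,M=tool(); cy=np.arctan2(M[1,2],M[0,2])
    if near is None: yaw=cy+(yaw-cy+np.pi/2)%np.pi-np.pi/2
    x=np.array([0,0,-1.]);z=np.array([np.cos(yaw),np.sin(yaw),0]);G=np.array([x,np.cross(z,x),z]).T
    print('jaw now',np.degrees(cy).round(1),'->',np.degrees(yaw).round(1),'delta',(M.T@(np.array(pos)-p)).round(1),'twist',np.degrees(R.from_matrix(M.T@G).as_rotvec()).round(1))
E
python3 - <<'E'
from h import *
print(np.round(arm.camera_info('wrist')['T_tool_cam'],2)); print(arm.camera_info('wrist')['K'])
for yw in (0.15,): goal([560,-215,260],yw)
print(arm.read_state()['q'])
E
```

```text
[[   0.     -0.31    0.95 -145.75]
 [   0.     -0.95   -0.31   82.63]
 [   1.      0.     -0.      0.16]
 [   0.      0.      0.      1.  ]]
[[366.32322125   0.         321.65691533]
 [  0.         366.32322125 235.6367991 ]
 [  0.           0.           1.        ]]
jaw now -72.7 -> 8.6 delta [ -21.3  470.8 -153.3] twist [-81.3   0.    0. ]
[-1.49240772e+00  3.12882785e-01  1.49767511e+00  1.04004298e-05
  1.33098214e+00 -2.23392210e-01]
```

apply_moves(twist=[[-8, 0, 0], [-16, 0, 0], [-25, 0, 0], [-33, 0, 0], [-41, 0, 0], [-49, 0, 0], [-57, 0, 0], [-65, 0, 0], [-73, 0, 0], [-81, 0, 0]], delta_pos=[[-2, 47, -15], [-4, 94, -31], [-6, 141, -46], [-8, 188, -61], [-10, 235, -77], [-13, 282, -92], [-15, 330, -107], [-17, 377, -123], [-19, 424, -138], [-21, 471, -153]], gripper=[-1, -1, -1, -1, -1, -1, -1, -1, -1, -1])

```text
time: 2.0
tool_pos: [561.8, -213.6, 259.9]
tcp_rot: [-0.927, 1.571, -0.776]
wrist_force: [0.5, -1.3, 0.8]
grip_width: 88.2
```

```bash
python3 - <<'E'
from h import *
st()
C,im=shot('wrist','w1.png')
for q,z in (('template_grip',31),('template_hole',0)):
    for d in arm.spot_point(q,'wrist')[:3]:
        uv=np.array(d['location'])*[640,480]; print(q,round(d['p'],2),uv.round(),ray('',uv,z,C).round(1))
hsv=cv2.cvtColor(im,cv2.COLOR_RGB2HSV)
m=(((hsv[...,0]<6)|(hsv[...,0]>174))&(hsv[...,1]>180)&(hsv[...,2]>90)).astype('uint8')
cn=max(cv2.findContours(m,0,2)[0],key=cv2.contourArea)
P=np.array([ray('',p[0],12,C)[:2] for p in cn],np.float32)
print(cv2.minAreaRect(P)); print(cv2.boundingRect(cn))
E
```

```text
time 2.0
tool_pos [ 561.767 -213.622  259.914]
tcp_rot [-0.927  1.571 -0.776]
wrist_force [ 0.517 -1.279  0.776]
wrist_torque [-0.095 -0.042  0.006]
grip_width 88.18
template_grip 0.74 [349. 204.] [ 592.4 -216.    31. ]
template_hole 0.56 [304. 202.] [ 545.1 -227.7    0. ]
template_hole 0.5 [530. 159.] [ 782.6 -143.6    0. ]
((562.8273315429688, -224.32858276367188), (127.3115005493164, 91.21869659423828), 16.843812942504883)
(255, 160, 121, 90)
```

View pics/w1.png

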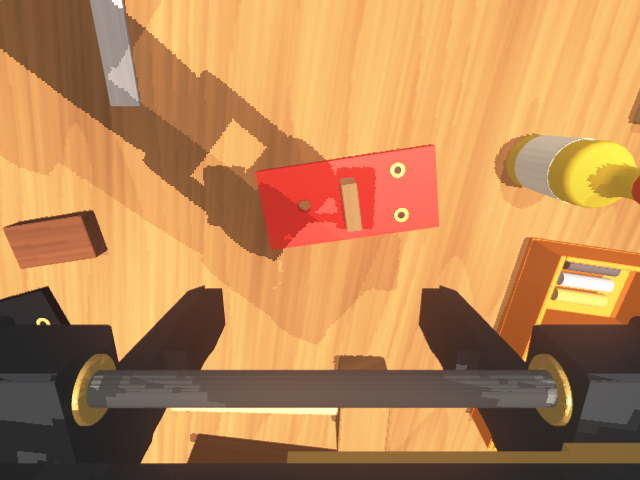

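The red plate fills (257-439, 145-249) with its grip at (350,205), hole at (304,206) and bushes at (398,170) and (401,214). The bottle is well clear on the right, so this is the right piece. The mask stopped short at the shadow, so I'll measure with the corners.

```bash
python3 - <<'E'
from h import *
C=cam('wrist'); im=cv2.imread('pics/w1.png')
c=np.array([ray('',p,12,C)[:2] for p in ((257,171),(434,145),(439,226),(275,249))])
print(c.round(1),c.mean(0)); ed=[np.linalg.norm(c[i]-c[(i+1)%4]) for i in range(4)]; print(ed)
for a,b in ((0,1),(3,2)): d=c[b]-c[a]; print(np.degrees(np.arctan2(d[1],d[0])))
hsv=cv2.cvtColor(im,cv2.COLOR_BGR2HSV); m=(((hsv[...,0]<6)|(hsv[...,0]>174))&(hsv[...,1]>140)).astype('uint8')
m=cv2.morphologyEx(m,cv2.MORPH_CLOSE,np.ones((25,25)))
cn=max(cv2.findContours(m,0,2)[0],key=cv2.contourArea)
P=np.array([ray('',p[0],12,C)[:2] for p in cn],np.float32); print(cv2.minAreaRect(P))
print('hole top',ray('',(304.5,205.5),12,C), 'bar top ends',[ray('',p,50,C).round(1) for p in ((347,180),(355,231))], 'bushes',[ray('',p,12,C).round(1) for p in ((398,170),(401,214.5))])
E
```

```text
[[ 491.  -198.6]
 [ 671.3 -144.3]
 [ 698.3 -229.5]
 [ 519.7 -284. ]] [ 595.07195548 -214.12412769]
[np.float64(188.25012196510602), np.float64(89.38209659758265), np.float64(186.69230718440247), np.float64(90.04273690025347)]
16.767235871594746
16.959255229894804
((592.9816284179688, -214.26119995117188), (190.87132263183594, 91.0050048828125), 16.9529972076416)
hole top [ 546.21149928 -228.52151001   12.        ] bar top ends [array([ 584.1, -188. ,   50. ]), array([ 600.9, -238. ,   50. ])] bushes [array([ 639.6, -175.3,   12. ]), array([ 653.3, -222.8,   12. ])]
```

```bash
python3 - <<'E'
from h import *
goal([593,-214,18],np.radians(17))
E
```

```text
jaw now 8.5 -> 17.0 delta [241.1  -5.3  31. ] twist [-8.5 -0.  -0. ]
```

apply_moves(twist=[[-4, 0, 0], [-8.5, 0, 0], [-8.5, 0, 0], [-8.5, 0, 0], [-8.5, 0, 0], [-8.5, 0, 0], [-8.5, 0, 0], [-8.5, 0, 0], [-8.5, 0, 0], [-8.5, 0, 0]], delta_pos=[[30, -3, 16], [70, -5, 31], [115, -5, 31], [155, -5, 31], [185, -5, 31], [205, -5, 31], [220, -5, 31], [232, -5, 31], [241, -5, 31], [241, -5, 31]], gripper=[-1, -1, -1, -1, -0.5, 0, 0, 0, 0, 0], grip_force=35)

```text
time: 3.15
tool_pos: [591.3, -215.7, 18.1]
tcp_rot: [2.358, 1.57, 2.651]
wrist_force: [0.1, 0.1, -0.8]
grip_width: 44.6
```

apply_moves(twist=[[0, 0, 0], [0, 0, 0], [0, 0, 0], [0, 0, 0], [0, 0, 0], [0, 0, 0], [0, 0, 0], [0, 0, 0], [0, 0, 0], [0, 0, 0]], delta_pos=[[0, 0, 0], [0, 0, 0], [0, 0, 0], [0, 0, 0], [0, 0, 0], [0, 0, 0], [0, 0, 0], [-10, 0, 0], [-30, 0, 0], [-60, 0, 0]], gripper=[0.5, 1, 1, 1, 1, 1, 1, 1, 1, 1])

```text
time: 4.15
tool_pos: [590.6, -215.2, 77.9]
tcp_rot: [2.339, 1.567, 2.632]
wrist_force: [0.1, 0.8, -1.5]
grip_width: 15.8
```

```bash
python3 - <<'E'
from h import *
st()
goal([530,100,240],np.radians(-2.5))
E
```

```text
time 4.15
tool_pos [ 590.566 -215.154   77.93 ]
tcp_rot [2.339 1.567 2.632]
wrist_force [ 0.09   0.766 -1.457]
wrist_torque [-0.033 -0.127 -0.02 ]
grip_width 15.755
jaw now 16.8 -> -2.5 delta [-161.2  319.7   32.5] twist [19.3 -0.2 -0.1]
```

apply_moves(twist=[[0, 0, 0], [2, 0, 0], [5, 0, 0], [9, 0, 0], [13, 0, 0], [16, 0, 0], [19.3, 0, 0], [19.3, 0, 0], [19.3, 0, 0], [19.3, 0, 0]], delta_pos=[[-30, 10, 0], [-65, 45, 4], [-100, 85, 9], [-130, 130, 14], [-155, 175, 19], [-161, 220, 24], [-161, 260, 28], [-161, 295, 31], [-161, 315, 32.5], [-161, 320, 32.5]], gripper=[1, 1, 1, 1, 1, 1, 1, 1, 1, 1])

```text
time: 5.15
tool_pos: [529.5, 101.9, 239.9]
tcp_rot: [2.856, 1.57, 2.815]
wrist_force: [0.7, -0.8, -2.0]
grip_width: 16.0
```

```bash
python3 - <<'E'
from h import *
st()
C,im=shot('wrist','w2.png')
for q,z in (('slot_mid',18),('stop_face',29),('jig',0)):
    for d in arm.spot_point(q,'wrist')[:3]:
        uv=np.array(d['location'])*[640,480]; print(q,round(d['p'],2),uv.round(),ray('',uv,z,C).round(1))
E
```

```text
time 5.15
tool_pos [529.461 101.903 239.852]
tcp_rot [2.856 1.57  2.815]
wrist_force [ 0.707 -0.799 -1.973]
wrist_torque [-0.033 -0.058 -0.006]
grip_width 15.991
slot_mid 0.86 [260.  87.] [477.2 211.2  18. ]
stop_face 0.82 [368.  51.] [577.2 235.7  29. ]
jig 0.72 [324. 100.] [536.4 197.4   0. ]
```

View pics/w2.png

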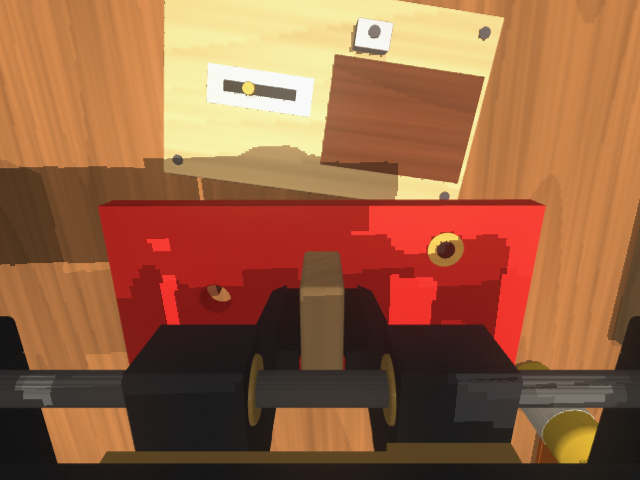

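The picture shows the held red plate below, square in the jaws. On the jig the white slot plate runs (208,64)-(309,117), with the brass pin top at (248,88), the stop at (372,35), and the jig turned clockwise.

```bash
python3 - <<'E'
from h import *
C=cam('wrist'); g=cv2.imread('pics/w2.png')
def ang(a,b,z):
    A,B=ray('',a,z,C),ray('',b,z,C); d=B-A; return np.degrees(np.arctan2(d[1],d[0])).round(2),np.linalg.norm(d).round(1)
print('white',ang((208,64),(313,79),18),ang((207,102),(309,117),18)); print('slot',ang((223,85),(296,96),18), ray('',(259.5,90.5),18,C))
# brown inlay & white plate by segmentation
h=cv2.cvtColor(g,cv2.COLOR_BGR2HSV)
m=((h[...,1]<40)&(h[...,2]>200)).astype('uint8'); m[130:]=0; m[:,330:]=0; m=cv2.morphologyEx(m,cv2.MORPH_CLOSE,np.ones((21,21)))
cn=max(cv2.findContours(m,0,2)[0],key=cv2.contourArea); P=np.array([ray('',p[0],18,C)[:2] for p in cn],np.float32); print('white rect',cv2.minAreaRect(P))
m=((h[...,0]>18)&(h[...,0]<32)&(h[...,1]>150)&(h[...,2]>180)).astype('uint8'); m[:60]=0;m[115:]=0;m[:,:200]=0;m[:,320:]=0
n,l,s,c=cv2.connectedComponentsWithStats(m); print(s[1:],c[1:])
print('pin top',ray('',(248,88),30,C)); 
bl=(177.5,159.5);br=(444.5,197);tr=(484.5,33.5)
print('screws',[ray('',p,18,C).round(1) for p in (bl,br,tr)],ang(bl,br,18),ang(br,tr,18))
# stop top face corners z=40
print('stop',[ray('',p,z,C).round(1) for p,z in (((352,47),40),((388,51),40),((356,55),18),((388,59),18))])
# template in hand
p,M=tool(); s=arm.read_state()
K,Rm,t=C
def inhand(uv,dx):  # tool-plane at tool x = dx
    T=np.array(arm.camera_info('wrist')['T_tool_cam']); d=T[:3,:3]@np.linalg.inv(K)@np.array([*uv,1.]); o=T[:3,3]; return o+d*(dx-o[0])/d[0]
top=18-12
print('edge',[inhand(p,top).round(1) for p in ((102,206),(544,206),(218.5,293),(446,249))])
goal([500,200,80],np.radians(-8))
E
```

```text
white (np.float64(-10.07), np.float64(96.8)) (np.float64(-10.53), np.float64(96.9))
slot (np.float64(-10.6), np.float64(68.3)) [478.40003687 205.15878595  18.        ]
white rect ((478.4579772949219, 205.6004180908203), (34.34280776977539, 98.13096618652344), 79.63397216796875)
[] []
pin top [470.10457183 206.91715924  30.        ]
screws [array([391.3, 145.5,  18. ]), array([657.1,  95.9,  18. ]), array([683.9, 243.5,  18. ])] (np.float64(-10.57), np.float64(270.4)) (np.float64(79.72), np.float64(150.0))
stop [array([563.6, 234.5,  40. ]), array([594.1, 230. ,  40. ]), array([568.9, 231.2,  18. ]), array([598. , 226.6,  18. ])]
edge [array([  6. ,  45.1, -92.1]), array([ 6. , 45.1, 95.7]), array([  6. ,   4.1, -46.2]), array([ 6. , 25.7, 56.1])]
jaw now -2.6 -> -8.0 delta [159.6  99.5 -34.9] twist [ 5.4 -0.   0. ]
```

```bash
python3 - <<'E'
from h import *
goal([516.6,194.8,60],np.radians(-13.4))
E
```

```text
jaw now -2.6 -> -13.4 delta [179.6  95.  -18.1] twist [10.8 -0.   0. ]
```

apply_moves(twist=[[3, 0, 0], [7, 0, 0], [10.8, 0, 0], [10.8, 0, 0], [10.8, 0, 0], [10.8, 0, 0], [10.8, 0, 0], [10.8, 0, 0], [10.8, 0, 0], [10.8, 0, 0]], delta_pos=[[20, 30, -6], [55, 60, -12], [90, 85, -16], [120, 95, -18], [145, 95, -18], [162, 95, -18], [173, 95, -18], [180, 95, -18], [180, 95, -18], [180, 95, -18]], gripper=[1, 1, 1, 1, 1, 1, 1, 1, 1, 1])

```text
time: 6.35
tool_pos: [517.1, 195.6, 60.4]
tcp_rot: [0.365, 1.57, 0.132]
wrist_force: [-0.4, -0.9, -2.2]
grip_width: 15.5
```

```bash
python3 - <<'E'
from h import *
st(); goal([516.6,194.8,50],np.radians(-13.4)); shot('wrist','w3.png')
C,im=shot('scene','s3.png'); a=cv2.resize(im[150:270,280:440],(800,600),interpolation=cv2.INTER_CUBIC); cv2.imwrite('pics/s3c.png',a[:,:,::-1])
E
```

```text
time 6.35
tool_pos [517.053 195.573  60.431]
tcp_rot [0.365 1.57  0.132]
wrist_force [-0.376 -0.92  -2.241]
wrist_torque [-0.039 -0.094  0.028]
grip_width 15.474
jaw now -13.3 -> -13.4 delta [10.4 -0.9 -0.3] twist [ 0.1  0.1 -0. ]
```

View pics/w3.png

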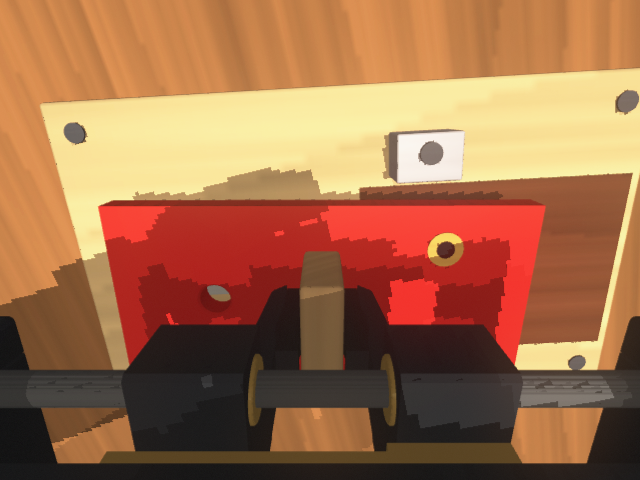

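The plate hovers over the board, 22 px of board showing between its edge (205) and the stop's foot (181), and the view through the hole at (218,293) shows no brass yet. I lower gently to feel.

apply_moves(twist=[[0, 0, 0], [0, 0, 0], [0, 0, 0], [0, 0, 0], [0, 0, 0], [0, 0, 0], [0, 0, 0], [0, 0, 0], [0, 0, 0], [0, 0, 0]], delta_pos=[[4, -0.5, 0], [7, -0.9, -0.3], [9, -0.9, -0.3], [10.4, -0.9, -0.3], [11, -0.9, -0.3], [11.6, -0.9, -0.3], [12, -0.9, -0.3], [12.4, -0.9, -0.3], [12.7, -0.9, -0.3], [13, -0.9, -0.3]], gripper=[1, 1, 1, 1, 1, 1, 1, 1, 1, 1])

```text
time: 7.45
tool_pos: [516.5, 195.0, 47.8]
tcp_rot: [0.437, 1.57, 0.205]
wrist_force: [-1.8, -1.1, 9.4]
grip_width: 15.5
```

```bash
python3 - <<'E'
from h import *
st(); C,im=shot('wrist','w4.png')
a=np.hstack([cv2.resize(im[260:330,170:260],None,fx=5,fy=5,interpolation=cv2.INTER_CUBIC)]); cv2.imwrite('pics/w4c.png',a[:,:,::-1])
E
```

```text
time 7.45
tool_pos [516.469 195.035  47.788]
tcp_rot [0.437 1.57  0.205]
wrist_force [-1.755 -1.062  9.424]
wrist_torque [0.003 0.897 0.082]
grip_width 15.465
```

View pics/w4c.png

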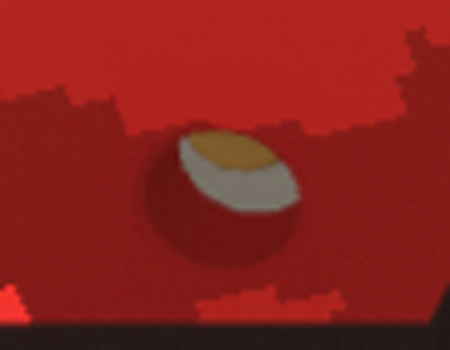

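Now the picture shows brass in the hole's upper part (crop (235,150)), grey slot plate below it: the pin lies a few mm towards +tool-y of the hole. I measure the shift in the plane of the underside.

```bash
cat >> h.py <<'E'
def inhand(uv,dx=18.):
    c=arm.camera_info('wrist'); T=np.array(c['T_tool_cam']); d=T[:3,:3]@np.linalg.inv(np.array(c['K']))@np.array([*uv,1.]); o=T[:3,3]; return (o+d*(dx-o[0])/d[0])[1:]
from scipy.optimize import least_squares
def fitc(pts,r,dx=18.):
    P=np.array([inhand((170+x/5,260+y/5),dx) for x,y in pts])
    f=lambda c:np.linalg.norm(P-c,axis=1)-r
    s=least_squares(f,P.mean(0)+[r,0]); return s.x.round(2),np.abs(s.fun).max().round(2)
E
python3 - <<'E'
from h import *
# y,z tool
print('hole bottom',fitc([(180,152),(190,175),(212,200),(245,212),(275,212),(298,202)],7.2))
print('hole top',fitc([(147,200),(155,165),(180,137),(240,133),(280,160),(298,205),(275,245),(225,268),(170,245)],7.5,6.))
print('pin',fitc([(190,145),(207,160),(232,169),(255,170),(275,165)],6.0))
print(jaw()*57.3)
E
```

```text
hole bottom (array([ 4.000e-02, -4.892e+01]), np.float64(0.1))
hole top (array([  0.82, -48.56]), np.float64(0.93))
pin (array([  3.53, -49.87]), np.float64(0.11))
-13.30911842952423
```

apply_moves(twist=[[0, 0, 0], [0, 0, 0], [0, 0, 0], [0, 0, 0], [0, 0, 0], [0, 0, 0], [0, 0, 0], [0, 0, 0], [0, 0, 0], [0, 0, 0]], delta_pos=[[-1, 0, 0], [-1, 1.5, -0.5], [-1, 3, -0.9], [-1, 3.5, -1], [-1, 3.5, -1], [-0.5, 3.5, -1], [0, 3.5, -1], [0.4, 3.5, -1], [0.8, 3.5, -1], [1, 3.5, -1]], gripper=[1, 1, 1, 1, 1, 1, 1, 1, 1, 1])

```text
time: 8.5
tool_pos: [515.8, 198.6, 45.6]
tcp_rot: [-2.909, 1.571, -3.142]
wrist_force: [-0.2, -0.6, -2.1]
grip_width: 15.7
```

It went below the pin-top level (45.6 against 47.8) with no contact force, so the pin is in the hole. I carry on down.

apply_moves(twist=[[0, 0, 0], [0, 0, 0], [0, 0, 0], [0, 0, 0], [0, 0, 0], [0, 0, 0], [0, 0, 0], [0, 0, 0], [0, 0, 0], [0, 0, 0]], delta_pos=[[0.8, 0, 0], [1.6, 0, 0], [2.4, 0, 0], [3.2, 0, 0], [4, 0, 0], [4.8, 0, 0], [5.6, 0, 0], [6.4, 0, 0], [7, 0, 0], [7, 0, 0]], gripper=[1, 1, 1, 1, 1, 1, 1, 1, 1, 1])

```text
time: 9.5
tool_pos: [515.8, 198.6, 38.6]
tcp_rot: [-2.891, 1.571, -3.124]
wrist_force: [-0.2, 0.7, -1.5]
grip_width: 15.7
```

```bash
python3 - <<'E'
from h import *
st(); C,im=shot('wrist','w5.png'); print(jaw()*57.3)
E
```

```text
time 9.5
tool_pos [515.792 198.606  38.633]
tcp_rot [-2.891  1.571 -3.124]
wrist_force [-0.182  0.662 -1.511]
wrist_torque [-0.077 -0.086 -0.032]
grip_width 15.713
-13.311389100967206
```

View pics/w5.png

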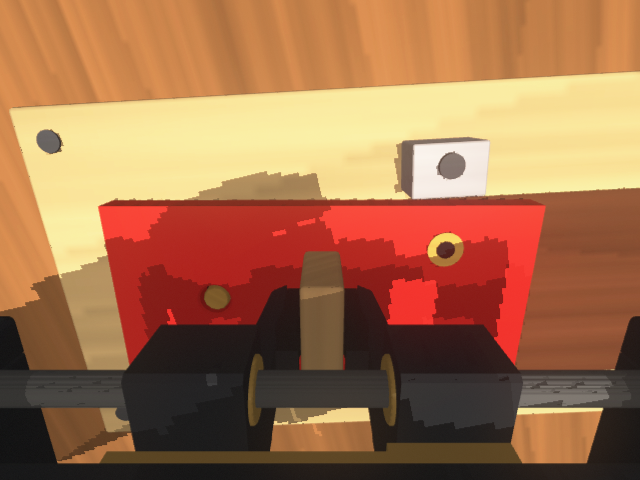

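The brass pin top fills the hole at (217,297), free of force. The edge is now just clear of the stop's foot (198 against 205). Next I swing anticlockwise about the pin in small steps.

apply_moves(twist=[[0, 0, 0], [0, 0, 0], [-0.4, 0, 0], [-0.8, 0, 0], [-1.2, 0, 0], [-1.5, 0, 0], [-1.8, 0, 0], [-2, 0, 0], [-2.2, 0, 0], [-2.2, 0, 0]], delta_pos=[[0.8, 0, 0], [1.5, 0, 0], [1.8, 0.35, 0], [1.8, 0.7, 0], [1.8, 1.05, 0], [1.8, 1.3, 0], [1.8, 1.55, 0], [1.8, 1.7, 0], [1.8, 1.9, 0], [1.8, 1.9, 0]], gripper=[1, 1, 1, 1, 1, 1, 1, 1, 1, 1])

```text
time: 10.55
tool_pos: [516.5, 200.4, 37.2]
tcp_rot: [0.223, 1.57, 0.029]
wrist_force: [-1.0, -2.5, 4.6]
grip_width: 15.6
```

```bash
python3 - <<'E'
from h import *
st(); print(jaw()*57.3)
E
```

```text
time 10.55
tool_pos [516.542 200.402  37.208]
tcp_rot [0.223 1.57  0.029]
wrist_force [-1.028 -2.502  4.57 ]
wrist_torque [-0.477 -0.015 -0.181]
grip_width 15.554
-11.103439284965853
```

```bash
python3 - <<'E'
from h import *
C,im=shot('wrist','w6.png')
a=cv2.resize(im[265:325,180:255],(750,600),interpolation=cv2.INTER_CUBIC)[:,:,:]
a=cv2.resize(im[270:325,185:250],(390,330),interpolation=cv2.INTER_CUBIC)
b=cv2.resize(im[130:220,380:513],(798,540),interpolation=cv2.INTER_CUBIC)[:,:]
o=np.zeros((600,800,3),'uint8'); o[:270,:399]=cv2.resize(b,(399,270)); o[270:600,:390]=a
o[:600,400:800]=cv2.resize(im[60:240,470:590],(400,600),interpolation=cv2.INTER_CUBIC)
cv2.imwrite('pics/w6c.png',o[:,:,::-1])
E
```

```text
(no output)
```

View pics/w6c.png

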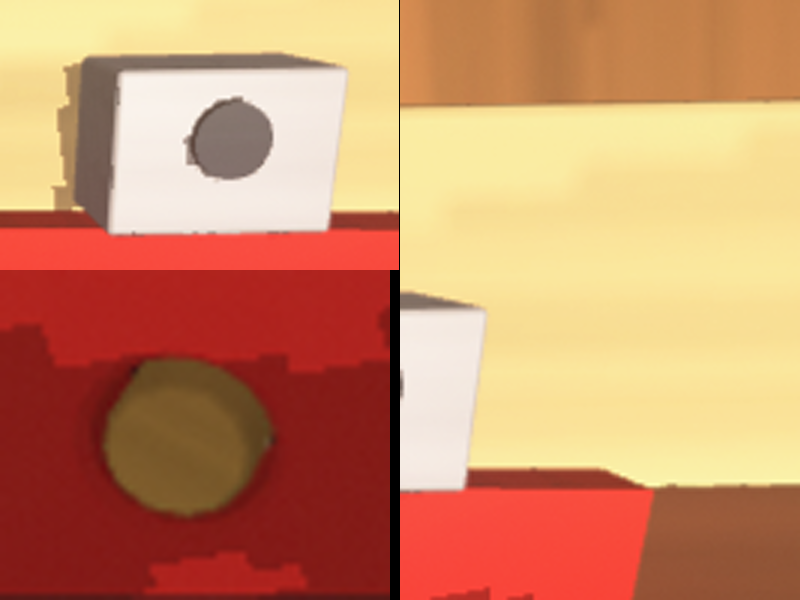

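apply_moves(twist=[[0, 0, 0], [0, 0, 0], [-0.2, 0, 0], [-0.4, 0, 0], [-0.6, 0, 0], [-0.8, 0, 0], [-0.8, 0, 0], [-0.8, 0, 0], [-0.8, 0, 0], [-0.8, 0, 0]], delta_pos=[[-0.3, -0.2, 0], [-0.6, -0.4, 0], [-0.6, -0.5, 0], [-0.6, -0.6, 0], [-0.6, -0.7, 0], [-0.6, -0.7, 0], [-0.6, -0.7, 0], [-0.6, -0.7, 0], [-0.6, -0.7, 0], [-0.6, -0.7, 0]], gripper=[1, 1, 1, 1, 1, 1, 1, 1, 1, 1])

```text
time: 11.6
tool_pos: [516.1, 199.8, 37.5]
tcp_rot: [3.104, 1.571, 2.924]
wrist_force: [-1.2, 0.4, -3.0]
grip_width: 15.8
```

```bash
python3 - <<'E'
from h import *
st(); print(jaw()*57.3)
C,im=shot('wrist','w7.png')
o=np.zeros((600,800,3),'uint8'); o[:300]=cv2.resize(im[175:215,390:510],(800,300),interpolation=cv2.INTER_CUBIC) ; o[300:,:355]=cv2.resize(im[270:325,185:250],(355,300),interpolation=cv2.INTER_CUBIC)
cv2.imwrite('pics/w7c.png',o[:,:,::-1])
E
```

```text
time 11.6
tool_pos [516.116 199.768  37.476]
tcp_rot [3.104 1.571 2.924]
wrist_force [-1.18   0.364 -3.021]
wrist_torque [-0.042 -0.114 -0.006]
grip_width 15.835
-10.310241253639012
```

View pics/w7c.png

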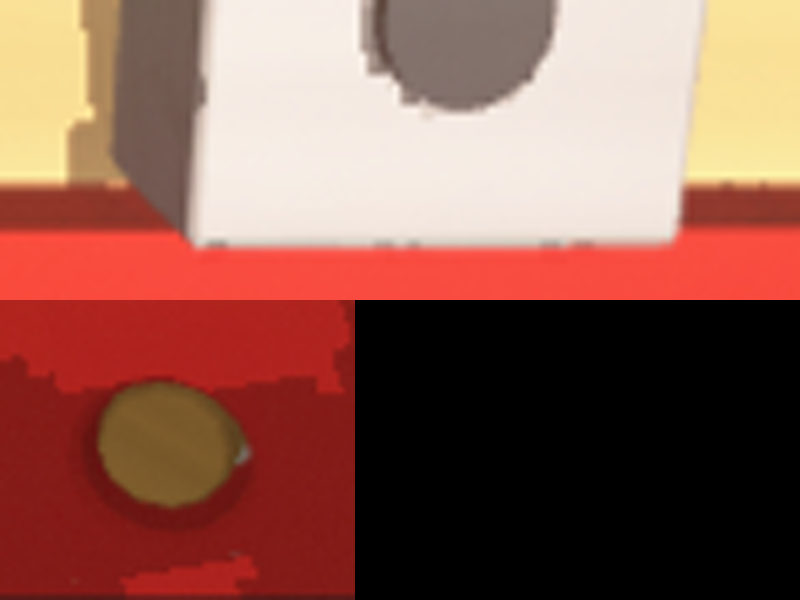

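The stop's edge (row 245) now runs parallel to the plate edge, the pin sits free in the hole, and there is no contact force. I nudge towards the stop, with a touch of down.

apply_moves(twist=[[0, 0, 0], [0, 0, 0], [0, 0, 0], [0, 0, 0], [0, 0, 0], [0, 0, 0], [0, 0, 0], [0, 0, 0], [0, 0, 0], [0, 0, 0]], delta_pos=[[0, 0.1, 0], [0, 0.2, 0], [0, 0.3, 0], [0, 0.4, 0], [0, 0.5, 0], [0, 0.5, 0], [0, 0.5, 0], [0, 0.5, 0], [0, 0.5, 0], [0, 0.5, 0]], gripper=[1, 1, 1, 1, 1, 1, 1, 1, 1, 1])

```text
time: 12.65
tool_pos: [516.2, 200.3, 37.5]
tcp_rot: [1.62, 1.571, 1.44]
wrist_force: [0.2, 0.0, -2.2]
grip_width: 15.6
```

```bash
python3 - <<'E'
from h import *
st(); print(jaw()*57.3)
E
```

```text
time 12.65
tool_pos [516.239 200.254  37.522]
tcp_rot [1.62  1.571 1.44 ]
wrist_force [ 0.206  0.045 -2.224]
wrist_torque [-0.005 -0.092  0.053]
grip_width 15.602
-10.310879544087069
```

apply_moves(twist=[[0, 0, 0], [0, 0, 0], [0, 0, 0], [0, 0, 0], [0, 0, 0], [0, 0, 0], [0, 0, 0], [0, 0, 0], [0, 0, 0], [0, 0, 0]], delta_pos=[[0, 0.1, 0], [0, 0.2, 0], [0, 0.3, 0], [0, 0.4, 0], [0, 0.5, 0], [0, 0.5, 0], [0, 0.5, 0], [0, 0.5, 0], [0, 0.5, 0], [0, 0.5, 0]], gripper=[1, 1, 1, 1, 1, 1, 1, 1, 1, 1])

```text
time: 13.65
tool_pos: [516.4, 200.7, 37.5]
tcp_rot: [0.379, 1.571, 0.199]
wrist_force: [0.4, 1.0, -2.4]
grip_width: 15.6
```

```bash
python3 - <<'E'
from h import *
st(); print(jaw()*57.3)
E
```

```text
time 13.65
tool_pos [516.351 200.735  37.535]
tcp_rot [0.379 1.571 0.199]
wrist_force [ 0.37   1.018 -2.417]
wrist_torque [-0.047 -0.066 -0.009]
grip_width 15.593
-10.307388648027828
```

apply_moves(twist=[[0, 0, 0], [0, 0, 0], [0, 0, 0], [0, 0, 0], [0, 0, 0], [0, 0, 0], [0, 0, 0], [0, 0, 0], [0, 0, 0], [0, 0, 0]], delta_pos=[[0, 0.1, 0], [0, 0.2, 0], [0, 0.3, 0], [0, 0.4, 0], [0, 0.5, 0], [0, 0.6, 0], [0, 0.7, 0], [0, 0.7, 0], [0, 0.7, 0], [0, 0.7, 0]], gripper=[1, 1, 1, 1, 1, 1, 1, 1, 1, 1])

```text
time: 14.65
tool_pos: [516.2, 201.2, 37.5]
tcp_rot: [-2.395, 1.57, -2.575]
wrist_force: [-2.3, -4.8, -0.1]
grip_width: 15.5
```

```bash
python3 - <<'E'
from h import *
st(); print(jaw()*57.3)
E
```

```text
time 14.65
tool_pos [516.244 201.193  37.479]
tcp_rot [-2.395  1.57  -2.575]
wrist_force [-2.254 -4.752 -0.081]
wrist_torque [-0.795  0.345 -0.094]
grip_width 15.52
-10.313947799711068
```

Light contact with the stop (about 5 N). Now I lower to the board.

apply_moves(twist=[[0, 0, 0], [0, 0, 0], [0, 0, 0], [0, 0, 0], [0, 0, 0], [0, 0, 0], [0, 0, 0], [0, 0, 0], [0, 0, 0], [0, 0, 0]], delta_pos=[[0.1, -0.1, 0], [0.2, -0.2, 0], [0.3, -0.2, 0], [0.4, -0.2, 0], [0.5, -0.2, 0], [0.6, -0.2, 0], [0.6, -0.2, 0], [0.6, -0.2, 0], [0.6, -0.2, 0], [0.6, -0.2, 0]], gripper=[1, 1, 1, 1, 1, 1, 1, 1, 1, 1])

```text
time: 15.65
tool_pos: [516.4, 201.1, 37.2]
tcp_rot: [-1.644, 1.571, -1.824]
wrist_force: [-3.8, -5.3, 2.7]
grip_width: 15.7
```

```bash
python3 - <<'E'
from h import *
st(); print(jaw()*57.3)
E
```

```text
time 15.65
tool_pos [516.413 201.119  37.208]
tcp_rot [-1.644  1.571 -1.824]
wrist_force [-3.802 -5.254  2.742]
wrist_torque [-0.733  0.473 -0.109]
grip_width 15.662
-10.310675322073793
```

apply_moves(twist=[[0, 0, 0], [0, 0, 0], [0, 0, 0], [0, 0, 0], [0, 0, 0], [0, 0, 0], [0, 0, 0], [0, 0, 0], [0, 0, 0], [0, 0, 0]], delta_pos=[[0, 0, -0.2], [0, 0, -0.4], [0, 0, -0.6], [0, 0, -0.8], [0.1, 0, -0.8], [0.2, 0, -0.8], [0.3, 0, -0.8], [0.3, 0, -0.8], [0.3, 0, -0.8], [0.3, 0, -0.8]], gripper=[1, 1, 1, 1, 1, 1, 1, 1, 1, 1])

```text
time: 16.65
tool_pos: [516.3, 201.3, 37.2]
tcp_rot: [0.191, 1.569, 0.011]
wrist_force: [-0.2, -4.8, 3.4]
grip_width: 16.0
```

```bash
python3 - <<'E'
from h import *
st(); print(jaw()*57.3)
E
```

```text
time 16.65
tool_pos [516.296 201.255  37.201]
tcp_rot [0.191 1.569 0.011]
wrist_force [-0.235 -4.755  3.357]
wrist_torque [-0.86   0.033 -0.233]
grip_width 16.038
-10.321062641208021
```

apply_moves(twist=[[0, 0, 0], [0, 0, 0], [0, 0, 0], [0, 0, 0], [0, 0, 0], [0, 0, 0], [0, 0, 0], [0, 0, 0], [0, 0, 0], [0, 0, 0]], delta_pos=[[0, 0, 0], [0, 0, 0], [0, 0, 0], [0, 0, 0], [0, 0, 0], [0, 0, 0], [-3, 0, 0], [-12, 0, 0], [-30, 0, 0], [-55, 0, 0]], gripper=[0.6, 0.5, 0.4, 0.3, 0.2, 0.1, 0, 0, 0, 0])

```text
time: 17.65
tool_pos: [515.2, 201.3, 92.2]
tcp_rot: [-2.805, 1.569, -2.985]
wrist_force: [0.2, -0.6, 1.1]
grip_width: 44.3
```

```bash
python3 - <<'E'
from h import *
st()
C,im=shot('wrist','w8.png')
C2,i2=shot('scene','s8.png')
E
```

```text
time 17.65
tool_pos [515.205 201.28   92.196]
tcp_rot [-2.805  1.569 -2.985]
wrist_force [ 0.166 -0.639  1.106]
wrist_torque [-0.115 -0.062 -0.002]
grip_width 44.346
```

View pics/w8.png

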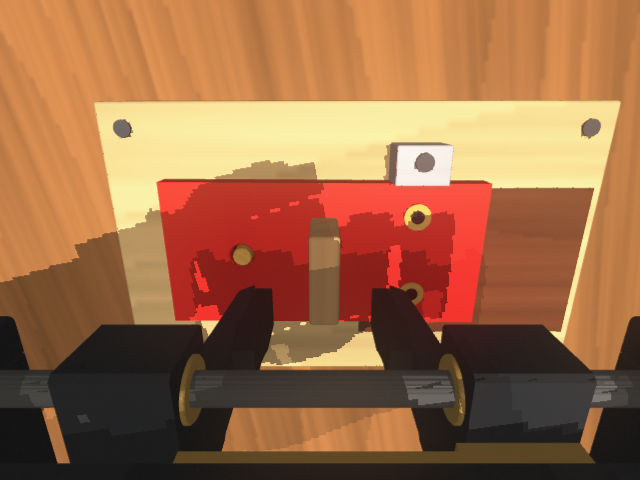

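The template lies on the jig: pin top in the hole at (242,256), plate edge (158,181)-(492,183) at the stop's foot (395-450,185). I check angle and gap by line fits.

```bash
python3 - <<'E'
from h import *
C=cam('wrist'); im=cv2.imread('pics/w8.png').astype(int)
def edge(x0,x1,r0,r1,skip,f):
    P=[]
    for x in range(x0,x1):
        if skip[0]<x<skip[1]: continue
        c=f(im[r0:r1,x]); P.append((x,r0+np.argmax(np.diff(c))+.5))
    P=np.array(P); k=np.polyfit(*P.T,1); g=np.abs(P[:,1]-np.polyval(k,P[:,0]))<1.2; return np.polyfit(*P[g].T,1),g.mean()
kb,g1=edge(110,600,90,115,(0,0),lambda c:c[:,1])           # board: wood->yellow
kt,g2=edge(165,485,170,192,(380,460),lambda c:-c[:,1])      # yellow -> red side
kr,g3=edge(165,485,170,192,(380,460),lambda c:c[:,2]-0*c[:,1])
print(kb,g1,kt,g2,kr,g3)
def L(k,z): 
    a,b=[ray('',(x,np.polyval(k,x)),z,C)[:2] for x in (170,480)]; d=b-a; return a,np.arctan2(d[1],d[0])
for nm,k,z in (('board',kb,18),('tmpl back bottom?',kt,18),('tmpl top',kr,30)): print(nm,np.degrees(L(k,z)[1]),L(k,z)[0])
n=np.array([np.sin(-L(kb,18)[1]),np.cos(L(kb,18)[1])])
for nm,k,z in (('bottom',kt,18),('top',kr,30)):
    for x in (170,300,396,450,480): print(nm,x,((L(kb,18)[0]-ray('',(x,np.polyval(k,x)),z,C)[:2])@n).round(2))
h,b=[ray('',p,z,C)[:2] for p,z in (((242,256),30),((324,0),50))]; print('pin',h)
o=np.zeros((600,800,3),'uint8'); w=cv2.imread('pics/w8.png'); o[:300]=cv2.resize(w[165:200,380:473],(800,300),interpolation=cv2.INTER_CUBIC); s=cv2.imread('pics/s8.png'); o[300:]=cv2.resize(s[182:248,300:476],(800,300),interpolation=cv2.INTER_CUBIC); cv2.imwrite('pics/f.png',o)
E
```

```text
[-7.89164266e-04  1.00849146e+02] 1.0 [4.65910256e-03 1.77503273e+02] 0.950207468879668 [5.47402946e-03 1.80800280e+02] 0.983402489626556
board -10.243031318804384 [449.79430508 305.37792606]
tmpl back bottom? -10.625414755687641 [436.29774423 262.83278392]
tmpl top -10.67664557512864 [440.84397024 261.95721465]
bottom 170 44.27
bottom 300 44.79
bottom 396 45.19
bottom 450 45.41
bottom 480 45.53
top 170 44.32
top 300 44.89
top 396 45.31
top 450 45.55
top 480 45.68
pin [470.37492651 209.85922517]
```

View pics/f.png

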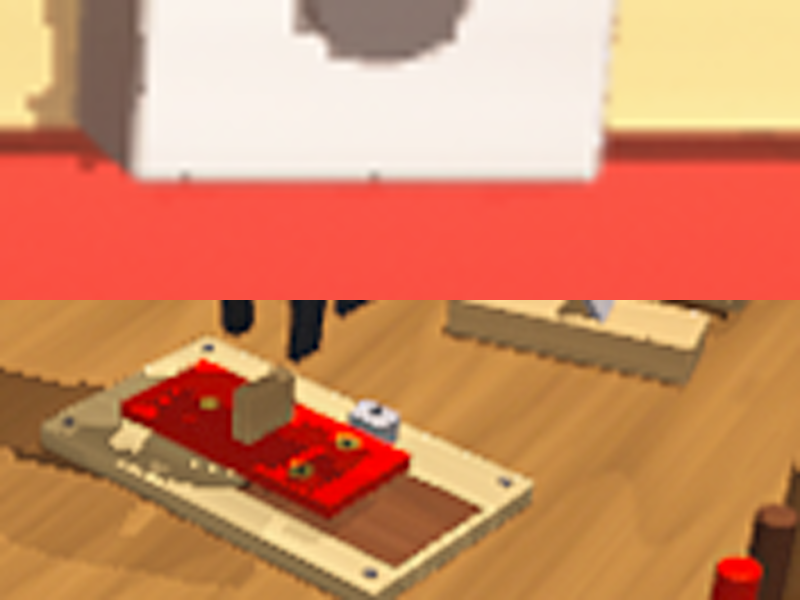

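The template is flat on the board: both edge lines are consistent with its 12 mm thickness. It is within 0.4° of the jig, its gap to the stop is a few tenths of a mm at most, and the gripper is clear. I hand it in.

```bash
python3 - <<'E'
from h import *
st(); arm.job_done()
E
```

```text
time 17.75
tool_pos [517.246 201.698  95.098]
tcp_rot [0.351 1.565 0.171]
wrist_force [ 0.306 -0.785  0.655]
wrist_torque [-0.034 -0.08   0.031]
grip_width 44.078
the job is handed in; nothing more can be done
```

The red template is on the jig with the pin through its hole, lying flat against the steel stop. I let go of it and handed the job in at 17.75 s.

- **How it went:** I took the red plate by its grip and left the black look-alike alone. I lowered it lightly until it touched the pin at about 11 N, slid it 3.5 mm, and the hole dropped over. I then swung it anticlockwise to the stop with about 5 N, set it down with about 6 N, released it and backed off.
- **Last checks that agree:**
  - The pin top shows in the hole.
  - The plate edge sits 45.2–45.5 mm from the board's edge at the stop, where 45 mm is nominal.
  - The plate's upper and lower edge lines fit a flat 12 mm plate.
  - The wrist force is near zero, with the fingers clear above the grip bar.
- **Small disagreements:**
  - The template lies about 0.4° clockwise of the jig, within the pin's play. It probably touches the stop at one corner, with a few tenths of a mm open at the other.
  - The tool was about 1 mm higher at seating than I predicted from the pick-up height. I did not explain this; the pictures after release show the plate flat.

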